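# Put the pepper mill away on the lazy Susan

## Robot

A 6-joint arm with a two-finger parallel gripper is mounted at the origin on the work surface. World frame = base frame: x ahead of the robot, y to its left, z up, the work surface at z = 0. Lengths are in m, angles in degrees, forces in N, time in s.
With the tool pointing down it reaches from about 0.325 to 0.85 m from the base axis. Payload 15.5 kg.
Tool frame: the origin (TCP) lies at the very end of the fingers, on their centre line; the grasp point (between the pads) lies arm.grip_depth behind it (arm.grip_depth is the distance from the TCP to the grasp point, in m); z points along the fingers, y is the line along which they close (so a half turn about z gives the same grasp; the last joint's range is limited). The gripper opens to 91 mm and grips with 3 to 60 N. Pads are 32 mm wide; open, the fingers measure 118 mm over their backs; the gripper's body (76 mm by 178 mm) begins 60 mm behind the grasp point.
Start: joints at [-71.362, 28.281, 77.091, -0, 74.628, -5.472], TCP at [0.255, -0.57, 0.214] pointing down, gripper open.
Joint ranges: [-166.48, 166.48], [-47.26, 123.95], [12.59, 153.08], [-70.14, 250.14], [6.76, 159.57], [-176.63, 176.63]. Speed limits (degrees/s): [108.29, 108.29, 147.25, 172.46, 172.46, 172.46].

## Interface

Orientations are given as a 3x3 rotation matrix whose columns are the frame's x, y, z axes.
In Python, from rig import arm gives the robot as it stands. Calls block until the motion is done:
- arm.move_to(position, orientation): joint-space move of the TCP to a pose.
- arm.move_l(position, orientation=None, feed=0.15): straight line of the TCP; orientation=None keeps the orientation; feed is the mean speed in m/s.
- arm.move_joints(angles): joint-space move.
- arm.grip(opening): finger opening in m; the grip force is fixed at half the most; returns when the fingers have stopped.
- arm.sleep(seconds).
- arm.solve_ik(position, orientation): joint angles nearest the present ones, or None.
- arm.snapshot(name): name is "scene" or "side" or "wrist"; returns the picture (420x560x3 uint8, red, green, blue); there is no depth.
- arm.get_calibration(name): a dict with "intrinsics" (3x3 intrinsics, pixels), "cam_to_world" (4x4, takes a point from camera to world coordinates). Camera axes: x right, y down, z forward; pixel columns grow to the right and rows downward; lengths in m; the calibration is good to about 2 mm. A picture is of the moment at which its call begins: read the wrist's pose just before it. get_calibration takes no time and is no camera call; for the wrist camera it gives the pose at the moment of the call.
A pose or a line that the arm cannot do raises arm.Unreachable and nothing moves.
- arm.sign_off(): hands the job in; it is judged then, once.
Readings, each from a call of its own:
- arm.current_t(): time.
- arm.current_joint_positions(): joint angles.
- arm.current_dq(): joint speeds.
- arm.current_tau(): joint torques, N m.
- arm.current_ee_pos(): TCP position.
- arm.current_tool_rot(): TCP orientation.
- arm.current_force(): force on the tool from outside, world axes, zero at the start.
- arm.current_torque(): the same for the moment, N m.
- arm.current_width(): finger opening in m.
- arm.current_grasp_force(): force on a finger pad.
Only numpy, scipy, OpenCV 4.12 (cv2) and the standard library are available. Lean on these libraries where they do the work, as an engineer would, in place of code of your own. Each camera call takes 0.05 s, during which the arm holds its last target. There are 200 camera calls.

## Task

Turn the lazy Susan until its empty place comes out to the front, clear of the wire shelf. Then take the tall pepper mill out of the crate and set it down gently, upright, in the middle of that empty place. Keep everything else standing: the jars on the lazy Susan, the other groceries in the crate, and the mug and jug behind it where they are.

Things in the scene. Friction and masses are not known exactly. Their poses are not given: they have to be found in the camera images.
- pepper_mill: Tall pepper mill of dark turned wood, 173 mm high, 0.2 kg, upright in the crate, the tallest thing there. Origin: centre of its underside, z up. Foot 54 mm across, 48 mm bulge 108 mm up, 36 mm neck 122 mm up, then a straight-sided head 45 mm across from 129 to 156 mm above the underside (the place to grip), a small steel nut on top.
- crate: Fixed slatted wooden crate, 235 (x) by 365 (y) mm, walls 8 mm thick, 100 mm high, floor 8 mm. Origin: centre of its underside. The mill and six groceries stand in it in any order, in two rows along y (85 mm between centres along y, 105 mm along x; one end place empty): more finger room along its x than its y. The tallest of the others reaches 173 mm above the table.
- turntable: Lazy Susan: round wooden tray turning about its vertical axis either way, over a full turn; bearing friction below 0.1 N m; stays where left. Origin on the axis at table level; frame turns with it. Floor 30 mm above the table. Rim 8 mm thick, outer radius 170 mm, top 52 mm up: can be pinched from above. Five squat jars stand every 60 degrees at radius 90 mm, sixth place empty.
- place (a point): Centre of the empty place on the lazy Susan: on the tray's floor (30 mm above the table), 90 mm from the axis, midway between two jars; turns with the tray. The jars leave about 40 mm to the rim.
- riser_edge (a point): Middle of the front edge of the fixed white wire shelf over the rear half of the lazy Susan. x points into the shelf, away from the robot, y along the edge, which runs right above the lazy Susan's axis, 245 mm above the table (underside of the wires 241 mm). The shelf is 390 mm wide and 220 mm deep, on four corner legs.
- jar0: Squat glass jar, 56 mm across, 60 mm high, standing loose on the lazy Susan, 0.13 kg. Origin at the centre of its underside.
- jar1: Squat steel tin, 58 mm across, 56 mm high, standing loose on the lazy Susan, 0.13 kg. Origin at the centre of its underside.
- jar2: Squat amber jar, 54 mm across, 58 mm high, standing loose on the lazy Susan, 0.13 kg. Origin at the centre of its underside.
- jar3: Squat aluminium tin, 56 mm across, 60 mm high, standing loose on the lazy Susan, 0.13 kg. Origin at the centre of its underside.
- jar4: Squat glass jar, 56 mm across, 56 mm high, standing loose on the lazy Susan, 0.13 kg. Origin at the centre of its underside.
- salt_mill: The short salt mill, same shape and wood as the pepper mill but 114 mm high, 36 mm foot, standing loose in the crate. Origin at the centre of its underside.
- oil_bottle: Green bottle, 60 mm across, 165 mm high, standing loose in the crate. Origin at the centre of its underside.
- vinegar_bottle: Amber bottle, 56 mm across, 155 mm high, standing loose in the crate. Origin at the centre of its underside.
- preserve_jar: Preserve jar, 66 mm across, 100 mm high, standing loose in the crate. Origin at the centre of its underside.
- food_can: Food can, 66 mm across, 105 mm high, standing loose in the crate. Origin at the centre of its underside.
- tall_jar: Glass jar with wooden lid, 62 mm across, 130 mm high, standing loose in the crate. Origin at the centre of its underside.
- mug: White mug, 80 mm across, 85 mm high, standing beyond the crate. Origin at the centre of its underside.
- jug: Terracotta jug, 90 mm across, 110 mm high, standing beyond the crate. Origin at the centre of its underside.

How it is judged:
By the outcome, as a careful person would: the job done as asked, in the order asked, and still so for the second after the job is handed in, with the robot touching nothing.
It also fails if it takes over 72 s, if anything falls off the work surface, if the arm or the gripper's body presses on something with over 40 N, if the wrist force passes 120 N, or if a joint passes its speed limit or range.

## Working session

There is one attempt and no reset: what is moved stays moved. The work goes in short steps, each a Python script; the robot and the scene stay as the last script left them, time stands still between calls to the robot, and variables do not carry over. Pictures are saved under pics/ and viewed, at most 10 in all, crops included, and the job is handed in when it is done.

```bash
mkdir -p pics; ls
python3 - <<'E'
from rig import arm
import cv2,numpy as np
np.set_printoptions(precision=4,suppress=True)
for n in("scene","side","wrist"):
    c=arm.get_calibration(n);print(n,c["intrinsics"],c["cam_to_world"])
    cv2.imwrite(f"pics/{n}0.png",arm.snapshot(n)[...,::-1])
a=cv2.imread("pics/scene0.png");b=cv2.imread("pics/side0.png")
print(arm.grip_depth,arm.current_t(),arm.current_tool_rot())
E
```

```text
pics
scene [[508.6014   0.     277.2648]
 [  0.     508.6014 212.9667]
 [  0.       0.       1.    ]] [[-0.1843  0.7877 -0.5878  1.3264]
 [ 0.9829  0.1495 -0.1077  0.1347]
 [ 0.003  -0.5976 -0.8018  1.1451]
 [ 0.      0.      0.      1.    ]]
side [[436.4741   0.     285.5022]
 [  0.     436.4741 210.5499]
 [  0.       0.       1.    ]] [[-0.9266 -0.2129  0.3099  0.2366]
 [-0.3754  0.57   -0.7309  0.8211]
 [-0.021  -0.7936 -0.6081  0.8426]
 [ 0.      0.      0.      1.    ]]
wrist [[301.0436   0.     276.9905]
 [  0.     301.0436 213.6176]
 [  0.       0.       1.    ]] [[ 0.4069 -0.8727 -0.2698  0.3315]
 [-0.9135 -0.3889 -0.1195 -0.5375]
 [-0.0006  0.2951 -0.9555  0.3836]
 [ 0.      0.      0.      1.    ]]
0.0188 0.15 [[ 0.9128  0.4085 -0.0003]
 [ 0.4085 -0.9128  0.0009]
 [ 0.0001 -0.001  -1.    ]]
```

View pics/scene0.png

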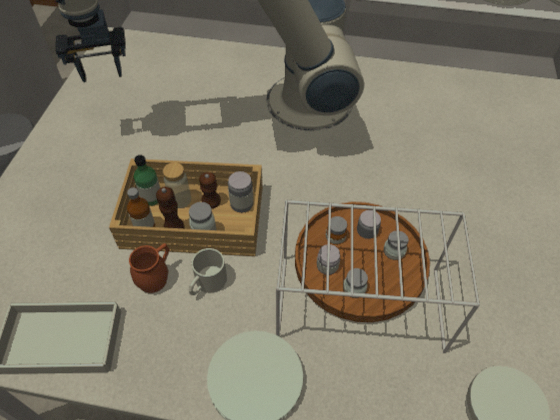

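View pics/side0.png

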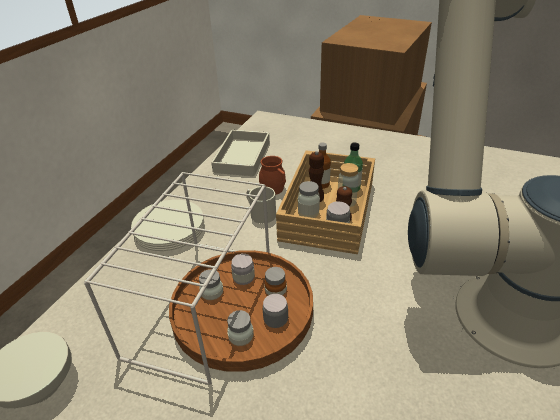

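```bash
cat > h.py <<'E'
import numpy as np,cv2
np.set_printoptions(precision=4,suppress=True)
def ray(cal,uv):
    uv=np.atleast_2d(np.float64(uv));K=cal["intrinsics"];T=cal["cam_to_world"]
    d=np.c_[uv,np.ones(len(uv))]@np.linalg.inv(K).T@T[:3,:3].T
    return T[:3,3],d
def onz(cal,uv,z):
    o,d=ray(cal,uv);return o+d*((z-o[2])/d[:,2])[:,None]
def two(c1,p1,c2,p2):
    o1,d1=ray(c1,p1);o2,d2=ray(c2,p2);d1,d2=d1[0],d2[0]
    s=np.linalg.lstsq(np.c_[d1,-d2],o2-o1,rcond=None)[0]
    a,b=o1+s[0]*d1,o2+s[1]*d2;return (a+b)/2,np.linalg.norm(a-b)
E
python3 - <<'E'
from h import *
from rig import arm
from scipy.optimize import least_squares
allp=[]
for n in("scene","side"):
    im=cv2.imread(f"pics/{n}0.png");c=arm.get_calibration(n)
    hsv=cv2.cvtColor(im,cv2.COLOR_BGR2HSV)
    m=((hsv[...,0]<14)&(hsv[...,1]>120)&(hsv[...,2]>50)).astype(np.uint8)
    sel=np.zeros_like(m)
    x0,y0,x1,y1=(285,190,445,330) if n=="scene" else (155,240,325,375)
    sel[y0:y1,x0:x1]=m[y0:y1,x0:x1]
    sel=cv2.morphologyEx(sel,cv2.MORPH_CLOSE,np.ones((5,5)))
    cs,_=cv2.findContours(sel,0,2);k=max(cs,key=cv2.contourArea)
    h=cv2.convexHull(k)[:,0];P=onz(c,h+0.,.052)[:,:2]
    cen=P.mean(0);o=c["cam_to_world"][:2,3]
    far=((P-cen)@(cen-o))>-0.01
    print(n,len(h),far.sum(),h.min(0),h.max(0))
    Q=P[far];allp.append(Q)
    f=least_squares(lambda v:np.hypot(*(Q-v[:2]).T)-v[2],[*cen,.17],loss="soft_l1",f_scale=.002);print(f.x,np.abs(f.fun).max())
    f=least_squares(lambda v:np.hypot(*(Q-v[:2]).T)-.17,cen,loss="soft_l1",f_scale=.002);print(f.x,np.abs(f.fun).max())
s=cv2.imread("pics/scene0.png");d=cv2.imread("pics/side0.png")
cr=lambda i,x,y,w,h:cv2.resize(i[y:y+h,x:x+w],(400,300),interpolation=cv2.INTER_CUBIC)
cv2.imwrite("pics/m1.png",np.vstack([np.hstack([cr(s,275,190,200,150),cr(s,105,145,180,135)]),np.hstack([cr(d,160,235,180,135),cr(d,240,130,160,120)])]))
E
```

```text
scene 44 21 [295 204] [428 321]
[0.6144 0.2219 0.1674] 0.003356123626953561
[0.6179 0.2218] 0.0034754487277699475
side 51 26 [169 251] [312 370]
[0.6096 0.2244 0.1679] 0.0010320844887643232
[0.6082 0.2266] 0.0025518716689707233
```

View pics/m1.png

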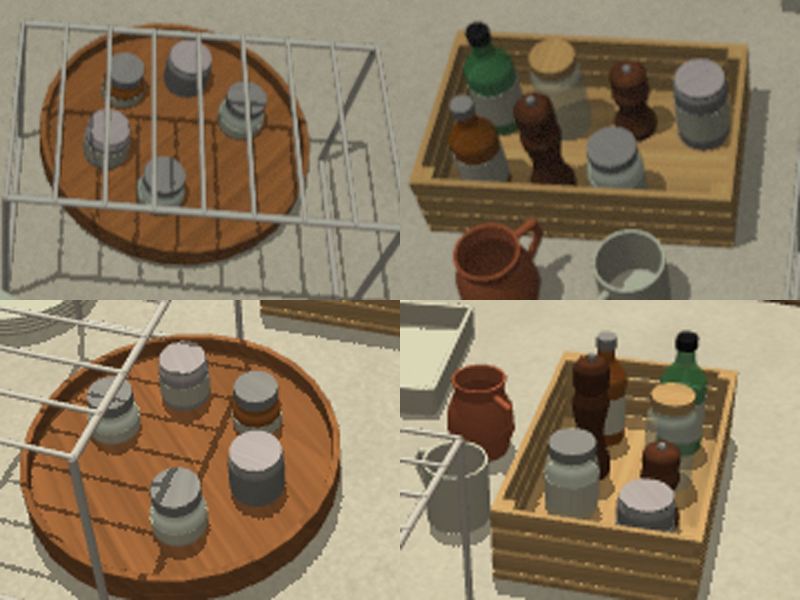

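Run:
```python
from h import *
from rig import arm
s=arm.get_calibration("scene");d=arm.get_calibration("side")
C=np.array([.612,.2235])
J=[(338,224),(370,217),(398,238.5),(357.5,275),(329.5,255)]
P=onz(s,J,.03+.058)[:,:2]
for p in P: v=p-C;print("jar",p,np.hypot(*v),np.degrees(np.arctan2(v[1],v[0])))
J=[(160+184/400*180,235+(352-300)/300*135),(160+.45*256,235+.45*85),(160+.45*257,235+.45*147),(160+.45*176,235+.45*187),(160+.45*110,235+.45*90)]
P=onz(d,J,.03+.058)[:,:2]
for p in P: v=p-C;print("jar side",p,np.hypot(*v),np.degrees(np.arctan2(v[1],v[0])))
print("mill",two(s,(166.6,190.5),d,(316.8,153)))
print("shelf",onz(s,[(286,202),(462.5,214)],.245), two(s,(286,202.5),d,(240+.4*61,130+.4*140)))
print("crate rim corners",onz(s,[(105+.45*62,145+.45*35),(105+.45*345,145+.45*47),(105+.45*342,145+.45*199),(105+.45*15,145+.45*184)],.1))
print("oil top",two(s,(105+.45*78,145+.45*28),d,(240+.4*286,130+.4*37)))
```

```text
jar [0.557  0.1514] 0.09065020855970297 -127.33712846125789
jar [0.5196 0.23  ] 0.0926682293630052 175.9704403045858
jar [0.5734 0.304 ] 0.08928720147180785 115.62948462932796
jar [0.6966 0.214 ] 0.08516745132732358 -6.417262183397781
jar [0.6535 0.1416] 0.0917854336690316 -63.13196243738087
jar side [0.6474 0.1333] 0.09687242653509608 -68.58008330439885
jar side [0.5516 0.1517] 0.09382948396219508 -130.0596625166301
jar side [0.5167 0.2309] 0.095599673705184 175.5632315376761
jar side [0.5703 0.3052] 0.09169373411208975 117.02684462890504
jar side [0.6957 0.2146] 0.08420894331060914 -6.050769819024301
mill (array([ 0.5961, -0.2773,  0.1748]), np.float64(0.003941438966975274))
shelf [[0.6327 0.0274 0.245 ]
 [0.5931 0.4159 0.245 ]] (array([0.6294, 0.026 , 0.2407]), np.float64(0.002965937666042512))
crate rim corners [[ 0.4574 -0.4322  0.1   ]
 [ 0.411  -0.0813  0.1   ]
 [ 0.6344 -0.0382  0.1   ]
 [ 0.6831 -0.4046  0.1   ]]
oil top (array([ 0.5037, -0.3781,  0.1706]), np.float64(0.002820883207282373))
```

```bash
cat >> h.py <<'E'
C=np.array([.612,.2230]);R0=.166
def Rt(a):
    a=np.radians(a);c,s=np.cos(a),np.sin(a);return np.array([[c,s,0],[s,-c,0],[0,0,-1.]])
def rim(phi,z,r=R0):
    p=np.radians(phi);return np.array([C[0]+r*np.cos(p),C[1]+r*np.sin(p),z])
E
python3 - <<'E'
from h import *
from rig import arm
for phi in(152,186,219):
    for s in(90,-90): print(phi,s,arm.solve_ik(rim(phi,.035),Rt(phi+s)), arm.solve_ik(rim(phi,.11),Rt(phi+s)) is not None)
for a in(-82,98): print("pick",a,arm.solve_ik([.596,-.277,.132],Rt(a)),arm.solve_ik([.596,-.277,.33],Rt(a)))
for a in(186,6): print("place",a,arm.solve_ik([.522,.213,.155],Rt(a)),arm.solve_ik([.522,.213,.31],Rt(a)))
print("ret",arm.solve_ik([.40,.25,.3],Rt(242)),arm.solve_ik([.40,.25,.3],Rt(62)))
E
```

```text
152 90 [  26.7122   36.2829   97.1871   -0.       46.53   -125.2878] True
152 -90 [26.7122 36.2829 97.1871 -0.     46.53   54.7122] True
186 90 [  17.7514   33.2131  106.0638   -0.       40.7231 -168.2486] True
186 -90 [ 17.7514  33.2131 106.0638  -0.      40.7231  11.7514] True
219 90 [  6.9057  33.4635 105.3096  -0.      41.2269 147.9057] True
219 -90 [  6.9057  33.4635 105.3096  -0.      41.2269 -32.0943] True
pick -82 [-30.1303  35.4561  77.4217  -0.      67.1222 141.8697] [-30.1303  26.5884  61.8859  -0.      91.5257 141.8697]
pick 98 [-30.1303  35.4561  77.4217  -0.      67.1222 -38.1303] [-30.1303  26.5884  61.8859  -0.      91.5257 -38.1303]
place 186 [ 16.1294  27.1297  89.972   -0.      62.8983 -79.8706] [ 16.1294  18.7074  77.5675  -0.      83.7251 -79.8706]
place 6 [ 16.1294  27.1297  89.972   -0.      62.8983 100.1294] [ 16.1294  18.7074  77.5675  -0.      83.7251 100.1294]
ret [  24.7466   10.9621   90.1619   -0.       78.876  -127.2534] [24.7466 10.9621 90.1619 -0.     78.876  52.7466]
```

```bash
cat >> h.py <<'E'
def turn(arm,p0,p1,n=6,z=.035):
    arm.move_to(rim(p0,.12),Rt(p0-90))
    arm.grip(.040)
    arm.move_l(rim(p0,z),Rt(p0-90),feed=.12)
    arm.grip(0.0)
    print("gripped w",arm.current_width(),"gf",arm.current_grasp_force(),"F",arm.current_force(),arm.current_t())
    for p in np.linspace(p0,p1,n+1)[1:]:
        arm.move_l(rim(p,z),Rt(p-90),feed=.09)
        print(round(p),arm.current_force(),round(arm.current_width(),4))
    arm.grip(.040)
    arm.move_l(rim(p1,.12),Rt(p1-90),feed=.2)
    print("t",arm.current_t())
E
python3 - <<'E'
from h import *
from rig import arm
arm.move_to([.40,.25,.3],Rt(62))
print(arm.current_t())
turn(arm,152,218)
arm.move_to([.40,.25,.3],Rt(62))
cv2.imwrite("pics/s1.png",np.hstack([arm.snapshot("scene")[120:340,250:500],arm.snapshot("side")[200:420,100:350]])[...,::-1])
c=arm.get_calibration("wrist");cv2.imwrite("pics/w1.png",arm.snapshot("wrist")[...,::-1]);np.save("w1.npy",c["cam_to_world"])
print(arm.current_t())
E
```

```text
3.0917
gripped w 0.008726385196206866 gf 29.246538346633315 F [-4.6775 -2.8679  7.6054] 6.25
163 [-4.6461 -4.048   7.3161] 0.0086
174 [-4.5873 -4.1484  8.7639] 0.0085
185 [-3.4433 -5.9494  8.4121] 0.0083
196 [-4.4914 -7.4281  7.9699] 0.008
207 [-4.616  -8.0172  8.678 ] 0.0081
218 [-4.2477 -9.1635  9.1533] 0.0084
t 10.4833
11.9917
```

View pics/s1.png

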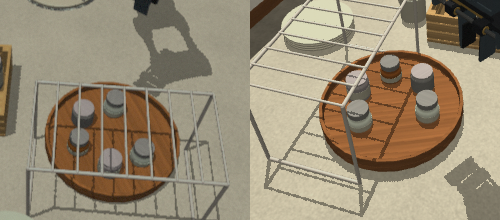

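The tray has turned about 66° cleanly, with the jars still standing. The gap is now on the left side, near (147,112) in the left crop. Next is the second turn.

Run:
```python
from h import *
from rig import arm
turn(arm,152,218)
arm.move_to([.42,.20,.34],Rt(20))
c=arm.get_calibration("wrist");cv2.imwrite("pics/w2.png",arm.snapshot("wrist")[...,::-1]);np.save("w2.npy",c["cam_to_world"])
cv2.imwrite("pics/scene2.png",arm.snapshot("scene")[...,::-1])
print(arm.current_t(),c["cam_to_world"])
```

```text
gripped w 0.005456354753517375 gf 30.035670697689056 F [ 5.2314 -7.896   1.0411] 14.5
163 [ 5.0316 -5.9636 -0.0784] 0.0053
174 [ 5.1076 -5.3092 -0.3149] 0.0055
185 [ 2.5638 -4.881   1.1935] 0.0049
196 [ 2.6584 -4.2589  0.6972] 0.0055
207 [ 3.4031 -4.8041  2.6486] 0.0055
218 [ 2.3315 -3.777   4.8108] 0.0057
t 18.7667
20.7417 [[ 0.341  -0.8979 -0.2783  0.4986]
 [-0.9401 -0.3255 -0.1014  0.2273]
 [ 0.0005  0.2962 -0.9551  0.5095]
 [ 0.      0.      0.      1.    ]]
```

View pics/w2.png

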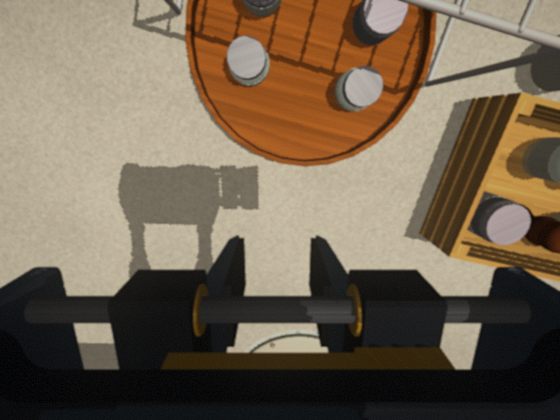

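The gap now faces the front. The jars flanking it have tops at about (247,58) and (364,85), and the next pair is at (385,15) and (262,2). I'll measure the place and refit the rim.

Run:
```python
from h import *
from rig import arm
from scipy.optimize import least_squares
c={"intrinsics":arm.get_calibration("wrist")["intrinsics"],"cam_to_world":np.load("w2.npy")}
im=cv2.imread("pics/w2.png");hsv=cv2.cvtColor(im,cv2.COLOR_BGR2HSV)
m=((hsv[...,0]<14)&(hsv[...,1]>130)&(hsv[...,2]>40)).astype(np.uint8);m[180:]=0;m[:,:180]=0;m[:,445:]=0
m=cv2.morphologyEx(m,cv2.MORPH_CLOSE,np.ones((5,5)))
k=max(cv2.findContours(m,0,1)[0],key=cv2.contourArea);h=cv2.convexHull(k)[:,0];h=h[(h[:,1]>30)]
P=onz(c,h+0.,.052)[:,:2]
for r in(None,.17):
    f=least_squares(lambda v:np.hypot(*(P-v[:2]).T)-(r or v[2]),[.612,.223,.17],loss="soft_l1",f_scale=.002);print("rim fit",f.x,np.abs(f.fun).max(),len(P))
for q in[(247,58),(364,85),(385,15)]:
    p=onz(c,q,.088)[0,:2];v=p-C;print(p,np.hypot(*v),np.degrees(np.arctan2(v[1],v[0]))%360)
s=arm.get_calibration("scene");im=cv2.imread("pics/scene2.png")
# tray rim refit (far/top arc) in scene
hsv=cv2.cvtColor(im,cv2.COLOR_BGR2HSV);m=((hsv[...,0]<14)&(hsv[...,1]>120)&(hsv[...,2]>50)).astype(np.uint8)
cr=lambda i,x,y,w,h:cv2.resize(i[y:y+h,x:x+w],(400,300),interpolation=cv2.INTER_CUBIC)
w=cv2.imread("pics/w2.png")
cv2.imwrite("pics/m2.png",np.hstack([cr(im,275,190,200,150),cr(w,180,0,260,195)]))
```

```text
rim fit [0.611  0.2207 0.1684] 0.0009062351082304021 29
rim fit [0.613  0.2211 0.17  ] 0.0017400239299521503 29
[0.5564 0.2883] 0.08577323579935672 130.40546523897285
[0.5781 0.136 ] 0.0933319648026048 248.69647865570877
[0.6586 0.1452] 0.09065841503908273 300.9025231140027
```

View pics/m2.png

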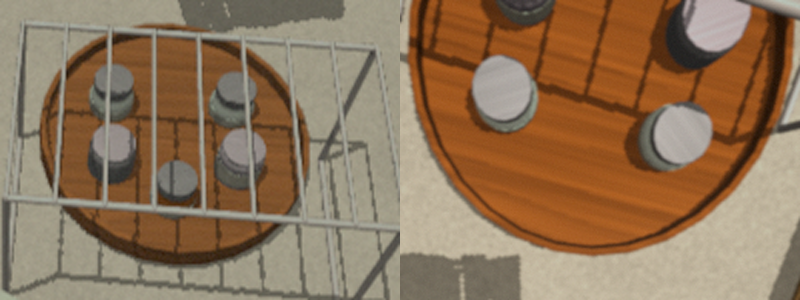

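Run:
```python
from h import *
from rig import arm
def look(n):
    arm.sleep(.2);c=arm.get_calibration("wrist");np.save(n+".npy",c["cam_to_world"]);im=arm.snapshot("wrist")[...,::-1];cv2.imwrite(f"pics/{n}.png",im);return im
arm.move_to([.46,.21,.30],Rt(6));a=look("w3")
arm.move_to([.40,.0,.34],Rt(60))
d=np.array([np.cos(np.radians(98)),np.sin(np.radians(98))])
m=np.array([.596,-.277])-.085*d
arm.move_to([*m,.34],Rt(98));b=look("w4")
cv2.imwrite("pics/m3.png",np.hstack([a[:270,80:480],b[:270,80:480]]));print(arm.current_t())
```

```text
24.45
```

View pics/m3.png

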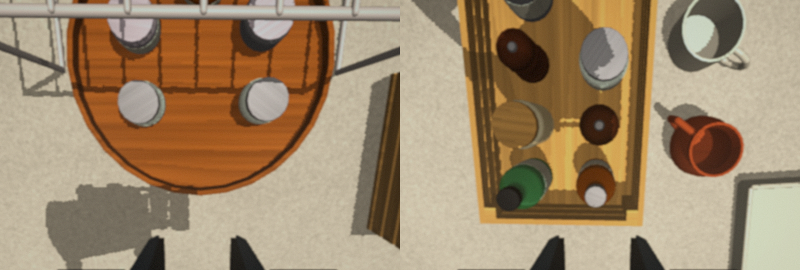

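The jars flanking the gap have tops near (220,103) and (346,100) in w3. The mill's nut is near (280,125) in w4. I'll refine these with masks.

Run:
```python
from h import *
from rig import arm
from scipy.optimize import least_squares
K=arm.get_calibration("wrist")["intrinsics"]
c={"intrinsics":K,"cam_to_world":np.load("w3.npy")}
im=cv2.imread("pics/w3.png");hsv=cv2.cvtColor(im,cv2.COLOR_BGR2HSV)
m=((hsv[...,0]<14)&(hsv[...,1]>130)&(hsv[...,2]>40)).astype(np.uint8);m[210:]=0;m[:,:140]=0;m[:,420:]=0
m=cv2.morphologyEx(m,cv2.MORPH_CLOSE,np.ones((5,5)))
k=max(cv2.findContours(m,0,1)[0],key=cv2.contourArea);h=cv2.convexHull(k)[:,0];h=h[h[:,1]>25]
P=onz(c,h+0.,.052)[:,:2]
for r in(None,.17):
    f=least_squares(lambda v:np.hypot(*(P-v[:2]).T)-(r or v[2]),[.612,.223,.17],loss="soft_l1",f_scale=.002);print("rim fit",f.x,np.abs(f.fun).max(),len(P))
lid=((hsv[...,1]<45)&(hsv[...,2]>120)).astype(np.uint8)
J=[]
for g in[(220,103),(346,100)]:
    s=np.zeros_like(lid);s[g[1]-30:g[1]+30,g[0]-35:g[0]+35]=lid[g[1]-30:g[1]+30,g[0]-35:g[0]+35]
    k=max(cv2.findContours(cv2.morphologyEx(s,cv2.MORPH_OPEN,np.ones((3,3))),0,1)[0],key=cv2.contourArea)
    (x,y),rr=cv2.minEnclosingCircle(k);p=onz(c,(x,y),.088)[0,:2];J.append(p);print((x,y),rr,p)
J=np.array(J);mid=J.mean(0);print("mid",mid,"sep",np.hypot(*(J[0]-J[1])))
for Cc in(f.x[:2],C):
    u=[np.degrees(np.arctan2(*(j-Cc)[::-1]))%360 for j in J];print(Cc,u,np.hypot(*(J-Cc).T));th=np.radians(np.mean(u));print("place",Cc+.09*np.array([np.cos(th),np.sin(th)]))
n=J[1]-J[0];n=np.array([n[1],-n[0]])/np.hypot(*n);n*=np.sign(n@(mid-f.x[:2]));print("place2",mid+.045*n)
c4={"intrinsics":K,"cam_to_world":np.load("w4.npy")}
im=cv2.imread("pics/w4.png");q=((im.max(2)<95)).astype(np.uint8);s=np.zeros_like(q);s[95:155,250:310]=q[95:155,250:310]
k=max(cv2.findContours(s,0,1)[0],key=cv2.contourArea);(x,y),rr=cv2.minEnclosingCircle(k);print("mill head",(x,y),rr,onz(c4,(x,y),.16)[0],"nut",onz(c4,(280,125),.181)[0], rr*(.51-.16)/K[0,0], c4["cam_to_world"][:3,3])
for nm,q in dict(salt=(193,48),vin=(275,196),lid=(283,55)).items():print(nm,onz(c4,q,{"salt":.122,"vin":.163,"lid":.108}[nm])[0])
```

```text
rim fit [0.611  0.2204 0.1679] 0.000820262478164191 33
rim fit [0.6135 0.2206 0.17  ] 0.0029531566540684784 33
(218.2280731201172, 101.17093658447266) 21.902359008789062 [0.558  0.2894]
(348.0, 99.47368621826172) 21.619125366210938 [0.576  0.1356]
mid [0.567  0.2125] sep 0.15488677104645598
[0.6135 0.2206] [np.float64(128.89275374972888), np.float64(246.1832749101514)] [0.0885 0.0929]
place [0.5243 0.2088]
[0.612 0.223] [np.float64(129.10927490450186), np.float64(247.61818840132332)] [0.0856 0.0945]
place [0.523  0.2099]
place2 [0.5223 0.2073]
mill head (278.10296630859375, 124.3486328125) 20.758270263671875 [ 0.5977 -0.2826  0.16  ] nut [ 0.5997 -0.2828  0.181 ] 0.024134027559040826 [ 0.5958 -0.2787  0.5107]
salt [ 0.4888 -0.2129  0.122 ]
vin [ 0.6054 -0.3639  0.163 ]
lid [ 0.5927 -0.2031  0.108 ]
```

Run:
```python
from h import *
from rig import arm
M=[.598,-.282]
arm.grip(.080)
arm.move_to([*M,.25],Rt(98))
arm.move_l([*M,.1317],feed=.12)
print(arm.current_force())
arm.grip(0.0)
print("w",arm.current_width(),arm.current_grasp_force(),arm.current_force(),arm.current_ee_pos())
arm.move_l([*M,.345],feed=.12)
print("w",arm.current_width(),arm.current_grasp_force(),arm.current_force(),arm.current_t())
cv2.imwrite("pics/s5.png",np.hstack([arm.snapshot("scene")[60:300,80:330],arm.snapshot("side")[60:300,200:450]])[...,::-1])
```

```text
[-0.0366  0.0815  0.6561]
w 0.04404900686896324 30.000091931578936 [ 0.487  -0.2505  0.0201] [ 0.5982 -0.282   0.1318]
w 0.04390661586195028 29.99957681833621 [ 0.6618  0.9353 -3.4195] 29.4583
```

View pics/s5.png

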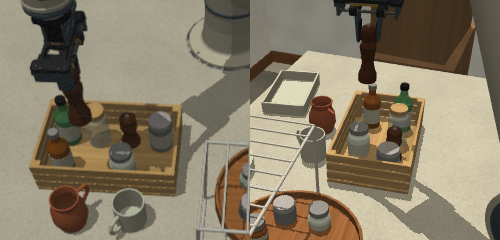

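The mill hangs upright in the gripper, 44 mm across at the grip, and the other groceries are still standing. Next I carry it over and place it.

Run:
```python
from h import *
from rig import arm
P=np.array([.5233,.2085])
arm.move_to([.46,-.10,.345],Rt(125))
arm.move_to([.47,.17,.32],Rt(186))
arm.move_l([*P,.30],feed=.12)
arm.move_l([*P,.158],feed=.1)
arm.sleep(.3);f0=arm.current_force();print(f0)
z=.158
while z>.1505:
    z-=.001;arm.move_l([*P,z],feed=.02);f=arm.current_force()
    if f[2]-f0[2]>2: break
print("contact z",z,f,arm.current_t())
cv2.imwrite("pics/s6.png",np.hstack([arm.snapshot("scene")[120:340,250:500],arm.snapshot("side")[160:380,130:380]])[...,::-1])
```

```text
[ 0.3355  0.3674 -2.8211]
contact z 0.153 [-0.5535 -0.4385  7.8079] 35.3667
```

View pics/s6.png

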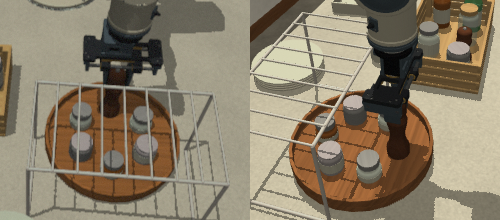

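Run:
```python
from h import *
from rig import arm
P=np.array([.5233,.2085])
arm.move_l([*P,.1534],feed=.02)
print(arm.current_force())
arm.grip(.070);arm.sleep(.3)
arm.move_l([*P,.33],feed=.12)
arm.move_to([.41,.20,.34],Rt(6));arm.sleep(.3)
c=arm.get_calibration("wrist");np.save("w7.npy",c["cam_to_world"]);w=arm.snapshot("wrist")[...,::-1];cv2.imwrite("pics/w7.png",w)
s=arm.snapshot("scene")[...,::-1];d=arm.snapshot("side")[...,::-1];cv2.imwrite("pics/scene7.png",s);cv2.imwrite("pics/side7.png",d)
cv2.imwrite("pics/m7.png",np.vstack([np.hstack([s[140:340,100:500],d[130:330,130:530]]),np.hstack([w[:300,80:480],cv2.resize(d[230:380,150:350],(400,300))])]))
print(arm.current_t())
```

```text
[0.7235 0.3151 4.321 ]
41.475
```

View pics/m7.png

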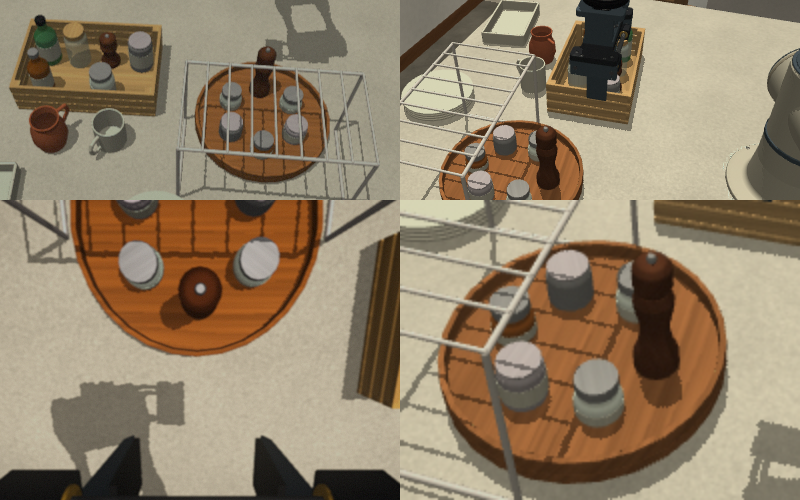

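Run:
```python
from h import *
from rig import arm
c={"intrinsics":arm.get_calibration("wrist")["intrinsics"],"cam_to_world":np.load("w7.npy")}
n=onz(c,(280,88),.203)[0,:2];a=onz(c,(219,63),.088)[0,:2];b=onz(c,(338,59),.088)[0,:2]
print(n,a,b,np.hypot(*(n-a)),np.hypot(*(n-b)),"dist to axis",np.hypot(*(n-[.6125,.2215])))
```

```text
[0.5228 0.2074] [0.5552 0.2876] [0.5754 0.1379] 0.08656176455335202 0.08711392081152905 dist to axis 0.09079117973332654
```

The mill is midway between its two neighbours (87 mm from each) and 91 mm from the axis, so I'm handing in.

```bash
python3 -c "
from rig import arm
print(arm.sign_off())"
```

```text
the job is handed in; nothing more can be done
None
```

I turned the lazy Susan about 132° so its empty place faces the front, clear of the wire shelf. I then set the pepper mill upright within about 2 mm of that place's centre (by wrist camera), everything else still standing in the last pictures, and handed the job in at about 41 s.

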